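# Set the gear's sprung gauging slide on its stop pin and record the reading

## Task

On the two-lane gauging fixture, push the sprung slide that carries the toothed gear away from you, past its stop pin, and let go, so that it springs back and stays latched on the pin at mid position between the air jets. Then press the round key of the recorder, let it come up and take your hand away. Only push and press: the gear and the ring gauge stay lying untouched in their nests, the ring gauge's slide stays home, and everything else on the plate stays where it is.

Things in the scene. Friction and masses are not known exactly. Their poses are not given: they have to be found in the camera images.
- fixture: Two-lane gauging fixture, fixed: dark base 180 x 188 x 12 mm. Origin on the surface plate between the lanes; base from 72 mm before to 108 mm behind it, 94 mm to each side. x: horizontal, away from the robot, the way the slides are pushed; y: to the left lane; z up. Lane centres at y +-48 mm. Air-jet posts (42 mm high) flank the lanes; bridges with pin knobs behind the nests are up to 77 mm high.
- left_slide (a joint): Travel (m) of the slide in the lane at fixture +y: 0 = home, grows along fixture x, end stop 0.040. Spring drives it home: 4 N at 0, 8 N at 0.040, plus 40 N per m/s and about 2 N to lift the stop pin. From 0.003 to 0.019 a ramp lifts the pin; beyond 0.022 the pin drops behind the ramp, and the slide, let go, springs back to rest on it at 0.020. Let go sooner, it goes home.
- right_slide (a joint): Travel (m) of the slide in the lane at fixture -y; the same as left_slide.
- left_slide_push (a point): Centre of the front face (toward the robot) of the left slide's upright push plate; moves with the slide. Plate 50 mm wide, 8 mm thick, face normal to fixture x, from 14 to 62 mm above the surface plate; this point is 42 mm up. At home 80 mm before the fixture's origin, 8 mm before the base's edge.
- right_slide_push (a point): The same point on the right slide's push plate.
- left_slide_nest (a point): Centre of the round nest in the left slide, on its three rest pads, 26 mm above the surface plate, 50 mm behind the push face; moves with the slide. The rim has 57 mm inside diameter and is 5 mm high.
- right_slide_nest (a point): The same point on the right slide.
- left_pin (a joint): Lift of the left sprung stop pin (vertical 6 mm pin with knob, in the bridge behind the nest), m: 0 = down, about 0.007 while it rides over the ramp's top.
- right_pin (a joint): Lift of the right stop pin, the same.
- gear_mid (a point): Steel spur gear with teeth and a raised hub, 51 mm across, 20 mm high (hub 24 mm across, teeth 12 mm high), lying loose in one of the two nests (either one). Point at its centre, half-way up (10 mm above its underside).
- ring_mid (a point): Plain steel setting ring gauge with knurled rim and wide bore, 54 mm across, 18 mm high, lying loose in the other nest. Point at its centre, half-way up (9 mm above its underside).
- recorder: Reading recorder, fixed on the surface plate: grey flat housing 70 x 90 x 28 mm with a dark display strip and one round white key. Origin at the centre of its underside; x away from the robot, z up.
- record_key (a joint): Travel of the recorder's round key, m: 0 = up, 0.006 = fully down; pressed straight down, sprung, 1.2 N to start, 4 N fully down; comes up again when released. A press counts from 0.004.
- record_key_top (a point): Centre of the top of the round key, 26 mm across, 50 mm above the surface plate when up and 10 mm above the black collar (42 mm across) round it.
- engineer_square: Engineer's square, steel, 100 x 92 x 17 mm, lying flat, origin at the centre of its underside; stands loose on the plate, a bystander
- loupe: Black round eye loupe, 42 mm across, 39 mm high, origin at the centre of its underside; stands loose on the plate, a bystander
- stylus_box: Flat black box with clear lid, 60 x 90 x 22 mm, origin at the centre of its underside; stands loose on the plate, a bystander
- flange_part: Round flange with hub, 70 mm across, 31 mm high, origin at the centre of its underside; stands loose on the plate, a bystander
Not all that is in view belongs to the job. What is shaped like the part that bears ring_mid but black, pink or red is not meant.

How it is judged:
By the outcome, as a careful person would: the job done as asked, in the order asked, and still so for the second after the job is handed in, with the robot touching nothing.
It also fails if it takes over 42 s, if anything falls off the work surface, if the arm or the gripper's body presses on something with over 40 N, if the wrist force passes 120 N, or if a joint passes its speed limit or range.

## Robot

A 6-joint arm with a two-finger parallel gripper is mounted at the origin on a cart in front of the work surface, level with it; the furniture and walls round the work are solid. World frame = base frame: x ahead of the robot, y to its left, z up, the work surface at z = 0. Lengths are in m, angles in rad, forces in N, time in s.
With the tool pointing down it reaches from about 0.3 to 0.875 m from the base axis. Payload 6.4 kg.
Tool frame: the origin (TCP) lies midway between the tips of the shut fingers; the grasp point (between the pads) lies ctrl.grip_point_offset behind it (ctrl.grip_point_offset is the distance from the TCP to the grasp point, in m); z points along the fingers, y is the direction in which the jaws open and shut (so a half turn about z gives the same grasp; the last joint's range is limited). The gripper opens to 85 mm and grips with 20 to 120 N. Pads are 22 mm wide; open, the fingers measure 114 mm over their backs; the gripper's body (76 mm by 85 mm) begins 54 mm behind the grasp point. The pads swing forward as they close: fully open they stand 13 mm farther back than shut.
Start: joints at [1.027, 0.181, 1.607, -0, 1.354, -0.206], TCP at [0.191, 0.543, 0.231] pointing down, gripper open.
Joint ranges: [-2.99, 2.99], [-0.89, 2.07], [0.3, 2.58], [-1.14, 4.28], [0, 2.63], [-3.12, 3.12]. Speed limits (rad/s): [2.57, 2.57, 3.01, 3.14, 3.14, 3.14].

## Interface

Orientations are given as a unit quaternion [w, x, y, z].
In Python, from bench import ctrl, viewer gives the robot as it stands.
- The arm moves only by the shell command python3 -m handwheel 'ROWS' [OPENING]. ROWS is JSON, a list of rows, each an object with "travel": the shift along the tool's x, y, z as a fraction of full scale, a list of three; "dr": the turn, a rotation vector about the tool's x, y, z as a fraction of full scale, a list of three. A call has 1 to 20 rows; each row shifts and turns the pose as measured when the row begins, along the tool's axes as they then stand; what a row does not reach is not made up. Full scale, the value 1, is 150 mm for a shift and 30 degrees for a turn. A row lasts 1/12 s, in which the tool goes at most 41.7 mm and 7.16 degrees, less where a joint would pass 70% of its speed; a pose out of reach is approached as far as the arm can. A call with a number of a shift or a turn outside -1 to 1 is refused whole. A call with a gripper value outside its range is refused whole. OPENING is the opening, from -1 (shut) to 1 (fully open), set as the call begins (- or left out, the last holds). The fingers move at their own pace and stop on an object; the grip force is fixed at half the most. Time passes only in rows, so rows that do not move let the fingers close. It gives the time, the measured TCP pose, the force and the opening at its end, in the units of the state.
- ctrl.get_obs(): the state, without advancing time (a new reading comes with each control period).
- viewer.camera(name): name is "scene" or "top" or "wrist"; returns the picture (480x640x3 uint8, red, green, blue); there is no depth.
- viewer.get_calibration(name): a dict with "camera_matrix" (3x3 intrinsics, pixels), "R" (3x3) and "t" (3): a world point X has camera coordinates R X + t. Camera axes: x right, y down, z forward; pixel columns grow to the right and rows downward; lengths in m; the calibration is good to about 2 mm. The wrist camera is an equidistant fisheye: a pixel r from the principal point sees the ray r / f radians off the axis. A picture is of the moment at which its call begins: read the wrist's pose just before it. get_calibration takes no time and is no camera call; for the wrist camera it gives the pose at the moment of the call.
- ctrl.hand_in(): hands the job in, once; it reports no verdict.
The state is a dict: "time_s": time; "q": joint angles; "dq": joint speeds; "joint_efforts": joint torques, N m; "eef_pos": TCP position; "eef_rot": TCP orientation; "wrist_force": force on the tool from outside, world axes, zero at the start; "torque": the same for the moment, N m; "opening": opening from 0.0 (shut) to 1.0 (fully open).
Only numpy, scipy, OpenCV 4.12 (cv2) and the standard library are available. Lean on these libraries where they do the work, as an engineer would, in place of code of your own. Each camera call takes 0.05 s, during which the arm holds its last target. There are 200 camera calls.

## Working session

There is one attempt and no reset: what is moved stays moved. The work goes in short steps, Python scripts to look and compute and a shell command to move; the robot and the scene stay as the last step left them, time stands still between calls to the robot, and variables do not carry over. Pictures are saved under pics/ and viewed, about 8 in all and at most 12, crops included, and the job is handed in when it is done.

```bash
mkdir -p pics; cat > h.py <<'E'
import numpy as np, cv2
from bench import ctrl, viewer
def snap(n,f,crop=None,s=1):
    im=viewer.camera(n)[:,:,::-1]
    cv2.imwrite('pics/full_'+f,im)
    if crop: im=im[crop[1]:crop[3],crop[0]:crop[2]]
    cv2.imwrite('pics/'+f,cv2.resize(im,None,fx=s,fy=s,interpolation=cv2.INTER_CUBIC))
def ray(n,u,v,z):
    c=viewer.get_calibration(n);K=np.array(c['camera_matrix']);R=np.array(c['R']);t=np.array(c['t'])
    d=R.T@np.linalg.solve(K,[u,v,1]);o=-R.T@t
    return (o+d*(z-o[2])/d[2]).round(4)
def proj(n,X):
    c=viewer.get_calibration(n);p=np.array(c['camera_matrix'])@(np.array(c['R'])@np.array(X)+np.array(c['t']))
    return (p[:2]/p[2]).round(1)
E
python3 - <<'E'
from h import *
snap('top','top.png');snap('scene','scene.png')
o=ctrl.get_obs();print(o['eef_pos'],o['eef_rot'],o['time_s'],ctrl.grip_point_offset)
for n in('top','scene'):
    c=viewer.get_calibration(n);print(np.array(c['camera_matrix']),np.round(-np.array(c['R']).T@c['t'],3))
E
```

```text
[0.19027273 0.54206302 0.2304646 ] [-2.89291243e-04  1.68101037e-01  9.85769431e-01 -7.66282167e-04] 0.1 0.0187
[[507.13353415   0.         328.4526459 ]
 [  0.         507.13353415 240.11511828]
 [  0.           0.           1.        ]] [0.282 0.103 1.275]
[[566.2275791    0.         321.05304542]
 [  0.         566.2275791  232.37991847]
 [  0.           0.           1.        ]] [-0.331  1.082  0.941]
```

View pics/top.png

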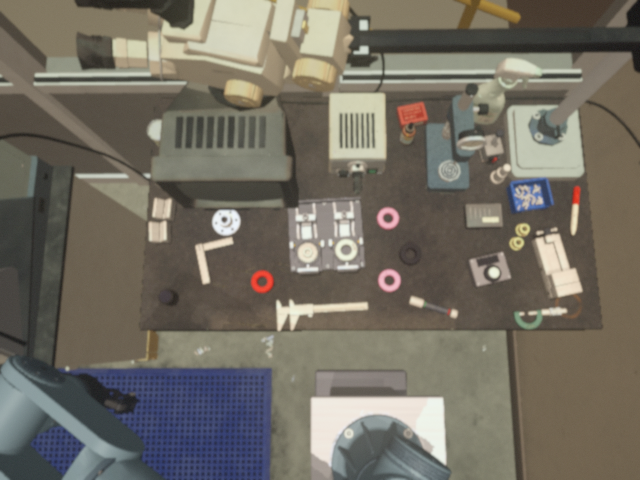

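View pics/scene.png

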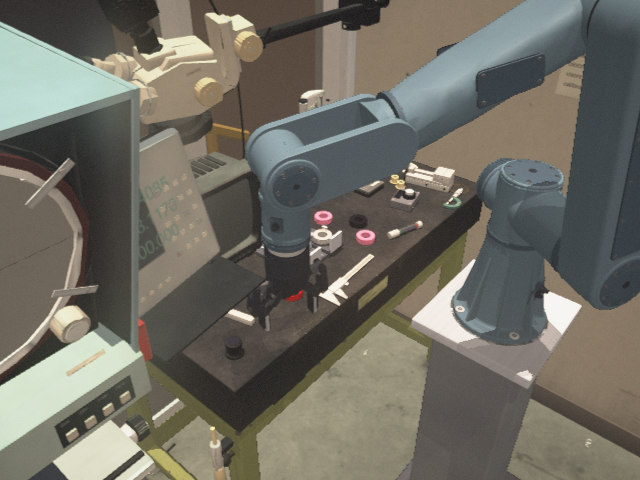

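Top view: the fixture is at about (326,235), with nests at (308,253) and (346,250). The recorder key is at (493,272). Red, pink and black rings are decoys, at (262,281), (388,218), (389,280) and (410,253). A caliper lies in front at (325,308). Next I check which lane holds the gear in a close crop.

```bash
python3 - <<'E'
from h import *
im=cv2.imread('pics/full_top.png')
a=cv2.resize(im[192:282,280:372],None,fx=6,fy=6,interpolation=cv2.INTER_CUBIC)
b=cv2.resize(im[245:295,462:522],None,fx=4,fy=4,interpolation=cv2.INTER_CUBIC)
o=np.zeros((540,552+240,3),np.uint8);o[:,:552]=a;o[:200,552:]=b
cv2.imwrite('pics/crop.png',o)
for u,v,z in[(308,253,.046),(346,250,.044),(493,272,.05),(290,271,.012),(364,268,.012),(388,460,0)]:print(u,v,ray('top',u,v,z))
E
```

```text
308 253 [0.4933 0.1654 0.046 ]
346 250 [0.5007 0.0718 0.044 ]
493 272 [ 0.4441 -0.2839  0.05  ]
290 271 [0.4534 0.212  0.012 ]
364 268 [0.4604 0.0262 0.012 ]
388 460 [ 0.0053 -0.0238  0.    ]
```

View pics/crop.png

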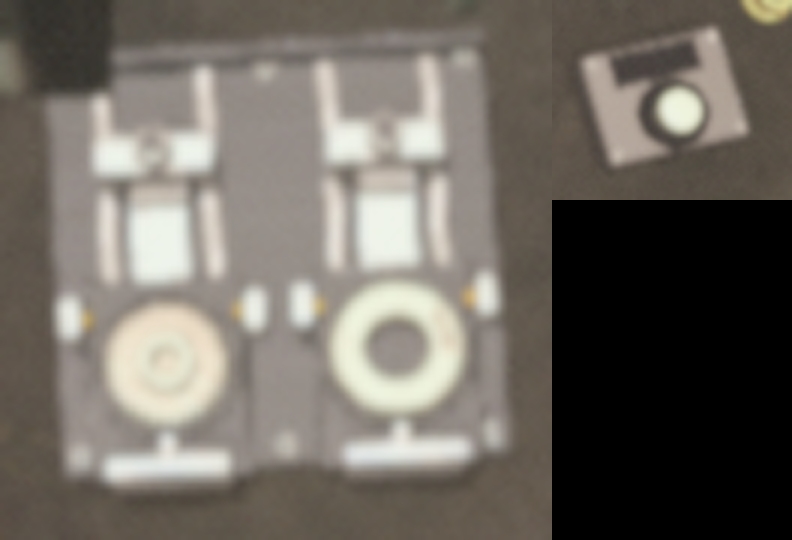

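Crop: the left lane holds the toothed gear with its hub, centred at about (307.6,252). The right lane holds the plain ring. The left push plate is centred at about (308,270), and the fixture's yaw is about +3.5°. I go for the left slide: first turn the tool into alignment and shut the fingers, then travel to a point in front of the plate.

```bash
python3 -m handwheel '[{"travel":[0,0,0],"dr":[0,0,-0.2]},{"travel":[0,0,0],"dr":[0,0,-0.2]},{"travel":[0,0,0],"dr":[0,0,-0.2]},{"travel":[0,0,0],"dr":[0,0,-0.16]}]' -1; python3 -m handwheel '[{"travel":[-0.1,-0.22,0.05],"dr":[0,0,0]},{"travel":[-0.1,-0.22,0.05],"dr":[0,0,0]},{"travel":[-0.1,-0.22,0.05],"dr":[0,0,0]},{"travel":[-0.1,-0.22,0.05],"dr":[0,0,0]},{"travel":[-0.1,-0.22,0.05],"dr":[0,0,0]},{"travel":[-0.1,-0.22,0.05],"dr":[0,0,0]},{"travel":[-0.1,-0.22,0.05],"dr":[0,0,0]},{"travel":[-0.1,-0.22,0.05],"dr":[0,0,0]},{"travel":[-0.1,-0.22,0.05],"dr":[0,0,0]},{"travel":[-0.1,-0.22,0.05],"dr":[0,0,0]},{"travel":[-0.1,-0.22,0.05],"dr":[0,0,0]},{"travel":[0,0,0],"dr":[0,0,0]}]'
```

```text
time_s: 0.43
eef_pos: [0.1895, 0.5409, 0.2282]
eef_rot: [-0.002, -0.037, 0.999, -0.002]
wrist_force: [0.8, 0.3, -0.4]
opening: 0.453
time_s: 1.43
eef_pos: [0.3872, 0.1784, 0.1398]
eef_rot: [-0.002, -0.045, 0.999, -0.002]
wrist_force: [-0.1, 0.8, 0.2]
opening: 0.0
```

```bash
python3 - <<'E'
from h import *
c=viewer.get_calibration('wrist');print(c)
im=viewer.camera('wrist')[:,:,::-1];cv2.imwrite('pics/w1.png',im)
snap('top','top2.png',(270,180,390,300),5)
E
```

```text
{'camera_matrix': array([[371.64829954,   0.        , 318.99590933],
       [  0.        , 371.64829954, 242.6929574 ],
       [  0.        ,   0.        ,   1.        ]]), 'R': array([[-0.08912557,  0.99601484, -0.00332848],
       [ 0.95757182,  0.08660418,  0.27487436],
       [ 0.2740672 ,  0.02131107, -0.96147439]]), 't': array([-0.14278314, -0.39557958,  0.18098643])}
```

View pics/w1.png

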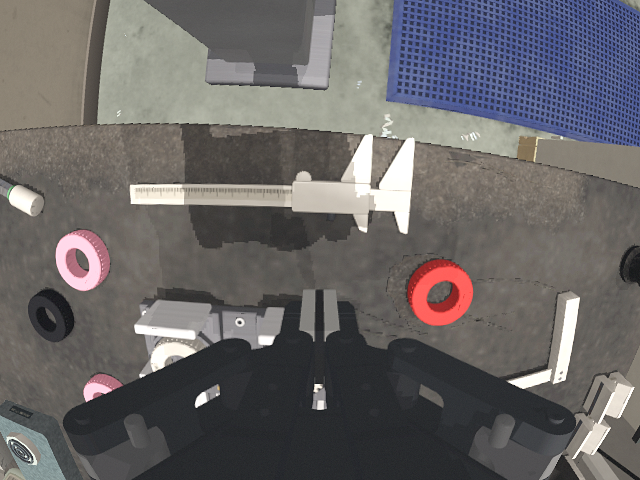

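The wrist view shows the right push plate at about (175,318). The left plate is hidden behind the fingers at about (300,340), and the red decoy ring is at (440,292). One enlarged crop of this and the top view follows.

```bash
python3 - <<'E'
from h import *
a=cv2.resize(cv2.imread('pics/w1.png')[280:400,110:350],None,fx=3.3,fy=3.3,interpolation=cv2.INTER_CUBIC)[:,:790]
b=cv2.imread('pics/full_top2.png')[235:295,270:390];b=cv2.resize(b,None,fx=3.3,fy=3.3,interpolation=cv2.INTER_CUBIC)
o=np.zeros((594,790,3),np.uint8);o[:396]=a;o[396:396+b.shape[0],:b.shape[1]]=b
cv2.imwrite('pics/c2.png',o)
E
cat >> h.py <<'E'
def wray(c,u,v,z):
    K=np.array(c['camera_matrix']);R=np.array(c['R']);t=np.array(c['t'])
    p=np.array([u-K[0,2],v-K[1,2]])/K[0,0];r=np.hypot(*p)
    d=R.T@np.array([*(p/r*np.sin(r)),np.cos(r)]);o=-R.T@t
    return (o+d*(z-o[2])/d[2]).round(4)
E
```

```text
(no output)
```

View pics/c2.png

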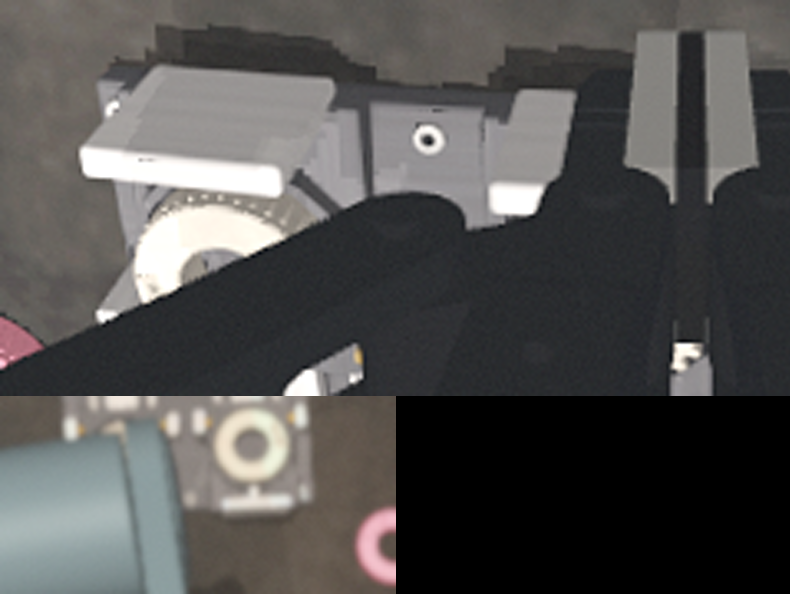

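```bash
python3 - <<'E'
from h import *
c=viewer.get_calibration('wrist')
P=[wray(c,110+x/3.3,280+y/3.3,.062)[:2] for x,y in[(84,150),(281,168),(490,185)]]
print(P)
a=np.arctan2(*(P[2]-P[0])[::-1])-np.pi/2
print('yaw',np.degrees(a))
fx=np.array([np.cos(a),np.sin(a)]);fy=np.array([-fx[1],fx[0]])
print(np.linalg.norm(P[1]-P[0]),np.linalg.norm(P[2]-P[1]))
print('left push from corner',P[2]+.025*fy,'from right',(P[0]+P[1])/2+.096*fy)
g=ray('top',307.6,252.2,.038);print('from gear',g[:2]-.05*fx)
print('key',ray('top',462+(680-552)/4,245+108/4,.05))
L=(P[2]+.025*fy+(P[0]+P[1])/2+.096*fy)/2
o=ctrl.get_obs();p=o['eef_pos'][:2];print('tcp rel fixture',(p-L)@fx,(p-L)@fy,L)
from scipy.spatial.transform import Rotation as Ro
q=o['eef_rot'];M=Ro.from_quat([*q[1:],q[0]]).as_matrix();print(M.round(3))
E
```

```text
[array([0.4532, 0.0518]), array([0.4499, 0.0999]), array([0.4478, 0.1457])]
yaw 3.2913398118137343
0.04821306876771069 0.045848118827275776
left push from corner [0.44636467 0.17065876] from right [0.44603834 0.17169165]
from gear [0.44678247 0.16392934]
key [ 0.4441 -0.2863  0.05  ]
tcp rel fixture -0.0601437920484126 0.01420994686639165 [0.44620151 0.17117521]
[[-0.996 -0.091 -0.006]
 [-0.091  0.996 -0.002]
 [ 0.006 -0.002 -1.   ]]
```

```bash
python3 -m handwheel '[{"travel":[0,-0.1,0],"dr":[0,0,0.06]},{"travel":[0,0,0.15],"dr":[0,0,0]},{"travel":[0,0,0.15],"dr":[0,0,0]},{"travel":[0,0,0.15],"dr":[0,0,0]},{"travel":[0,0,0.15],"dr":[0,0,0]},{"travel":[0,0,0.1],"dr":[0,0,0]},{"travel":[0,0,0],"dr":[0,0,0]}]'; python3 -m handwheel '[{"travel":[-0.1,0,0],"dr":[0,0,0]},{"travel":[-0.1,0,0],"dr":[0,0,0]},{"travel":[-0.05,0,0],"dr":[0,0,0]},{"travel":[0,0,0],"dr":[0,0,0]}]'
```

```text
time_s: 2.12
eef_pos: [0.3852, 0.1749, 0.0347]
eef_rot: [0.0, -0.033, 0.999, 0.001]
wrist_force: [-0.4, -0.1, -0.3]
opening: -0.0
time_s: 2.45
eef_pos: [0.4204, 0.1825, 0.0357]
eef_rot: [-0.002, -0.037, 0.999, 0.001]
wrist_force: [-0.1, -0.8, 0.1]
opening: 0.003
```

```bash
python3 -m handwheel '[{"travel":[0,-0.06,0],"dr":[0,0,0.03]},{"travel":[0,-0.06,0],"dr":[0,0,0]},{"travel":[0,0,0],"dr":[0,0,0]}]'; python3 -m handwheel '[{"travel":[-0.07,0,0],"dr":[0,0,0]},{"travel":[-0.07,0,0],"dr":[0,0,0]},{"travel":[0,0,0],"dr":[0,0,0]}]'
```

```text
time_s: 2.7
eef_pos: [0.421, 0.1648, 0.037]
eef_rot: [-0.001, -0.031, 1.0, 0.001]
wrist_force: [0.7, -0.5, 0.1]
opening: 0.001
time_s: 2.95
eef_pos: [0.4408, 0.1651, 0.037]
eef_rot: [-0.003, -0.03, 1.0, 0.001]
wrist_force: [-3.6, 0.8, 2.6]
opening: 0.0
```

```bash
python3 -m handwheel '[{"travel":[-0.08,0,0],"dr":[0,0,0]},{"travel":[0,0,0],"dr":[0,0,0]}]';python3 -m handwheel '[{"travel":[-0.08,0,0],"dr":[0,0,0]},{"travel":[0,0,0],"dr":[0,0,0]}]';  python3 -m handwheel '[{"travel":[-0.06,0,0],"dr":[0,0,0]},{"travel":[0,0,0],"dr":[0,0,0]}]'
```

```text
time_s: 3.12
eef_pos: [0.4486, 0.1656, 0.0356]
eef_rot: [-0.009, -0.03, 1.0, 0.001]
wrist_force: [-3.5, -1.0, 1.8]
opening: -0.003
time_s: 3.28
eef_pos: [0.4557, 0.1661, 0.0335]
eef_rot: [-0.015, -0.03, 0.999, 0.0]
wrist_force: [-0.0, 0.1, 0.5]
opening: 0.002
time_s: 3.45
eef_pos: [0.4615, 0.1666, 0.032]
eef_rot: [-0.019, -0.03, 0.999, 0.0]
wrist_force: [-4.1, 0.1, 4.0]
opening: 0.002
```

```bash
python3 - <<'E'
from h import *
im=viewer.camera('wrist')[:,:,::-1];cv2.imwrite('pics/w2.png',im)
s=viewer.camera('scene')[:,:,::-1];cv2.imwrite('pics/s2.png',s)
a=cv2.resize(im[230:430,100:400],None,fx=2.6,fy=2.6);b=cv2.resize(s[190:260,270:400],None,fx=1,fy=1)
cv2.imwrite('pics/c3.png',a)
print(ctrl.get_obs()['wrist_force'],proj('scene',[.446,.167,.06]))
E
```

```text
[-6.29105003 -0.83695641  4.25363831] [315.9 252.3]
```

View pics/c3.png

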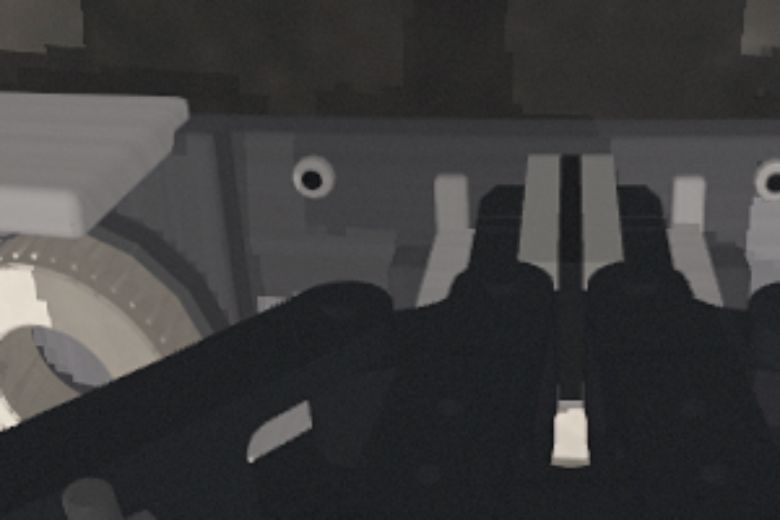

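Wrist crop: the left plate is now inside the base edge, with the fingers centred on it. The right plate is still home and the fixture is intact. Estimate the travel.

```bash
python3 - <<'E'
from h import *
c=viewer.get_calibration('wrist')
f=lambda x,y,z:wray(c,100+x/2.6,230+y/2.6,z)
a=f(452,175,.014);b=f(452,125,.012);print(a,b,'travel',a[0]-b[0]+.008)
print('right top edge',f(75,235,.062), ctrl.get_obs()['eef_pos'])
E
```

```text
[0.4623 0.1454 0.014 ] [0.4533 0.1449 0.012 ] travel 0.017000000000000008
right top edge [0.4568 0.0948 0.062 ] [0.45994662 0.16655849 0.03162749]
```

```bash
python3 -m handwheel '[{"travel":[-0.09,0,-0.01],"dr":[0,-0.03,0]},{"travel":[-0.09,0,-0.01],"dr":[0,-0.03,0]}]'; python3 -m handwheel '[{"travel":[-0.06,0,0],"dr":[0,0,0]}]'
```

```text
time_s: 3.72
eef_pos: [0.4777, 0.1676, 0.0311]
eef_rot: [-0.014, -0.031, 0.999, -0.001]
wrist_force: [-55.2, -6.8, 31.9]
opening: 0.002
time_s: 3.8
eef_pos: [0.4768, 0.1677, 0.029]
eef_rot: [-0.024, -0.032, 0.999, -0.001]
wrist_force: [-44.3, -4.0, 33.2]
opening: -0.002
```

End stop reached, so travel is near 0.040. Back straight off and rise.

```bash
python3 -m handwheel '[{"travel":[0.07,0,0],"dr":[0,0,0]},{"travel":[0.07,0,0],"dr":[0,0,0]},{"travel":[0.1,0,0],"dr":[0,0,0]},{"travel":[0.12,0,0],"dr":[0,0,0]},{"travel":[0.12,0,0],"dr":[0,0,0]},{"travel":[0,0,0],"dr":[0,0,0]}]'; python3 -m handwheel '[{"travel":[0,0,-0.2],"dr":[0,-0.04,0]},{"travel":[0,0,-0.2],"dr":[0,-0.04,0]},{"travel":[0,0,-0.2],"dr":[0,0,0]},{"travel":[0,0,-0.2],"dr":[0,0,0]},{"travel":[0,0,0],"dr":[0,0,0]}]'
```

```text
time_s: 4.3
eef_pos: [0.4013, 0.163, 0.0317]
eef_rot: [-0.023, -0.032, 0.999, -0.002]
wrist_force: [-0.1, 0.8, -0.3]
opening: 0.001
time_s: 4.72
eef_pos: [0.4058, 0.1632, 0.1556]
eef_rot: [0.001, -0.031, 1.0, -0.001]
wrist_force: [0.9, 0.1, -0.1]
opening: -0.001
```

```bash
python3 -m handwheel '[{"travel":[0,-0.25,0],"dr":[0,0,0]},{"travel":[0,-0.25,0],"dr":[0,0,0]},{"travel":[0,-0.25,0],"dr":[0,0,0]},{"travel":[0,-0.25,0],"dr":[0,0,0]},{"travel":[-0.01,-0.25,0],"dr":[0,0,0]},{"travel":[-0.01,-0.25,0],"dr":[0,0,0]},{"travel":[-0.01,-0.25,0],"dr":[0,0,0]},{"travel":[-0.01,-0.25,0],"dr":[0,0,0]},{"travel":[-0.01,-0.25,0],"dr":[0,0,0]},{"travel":[-0.01,-0.25,0],"dr":[0,0,0]},{"travel":[0,-0.25,0],"dr":[0,0,0]},{"travel":[0,0,0],"dr":[0,0,0]}]'
python3 - <<'E'
from h import *
snap('top','top3.png')
o=cv2.imread('pics/full_top3.png');im=viewer.camera('wrist')[:,:,::-1];cv2.imwrite('pics/w3.png',im)
a=cv2.resize(o[192:282,280:372],None,fx=4,fy=4,interpolation=cv2.INTER_CUBIC)
b=cv2.resize(im[170:400,200:460],None,fx=1.6,fy=1.6)
c=np.zeros((370,800,3),np.uint8);c[:360,:368]=a;c[:b.shape[0],380:380+b.shape[1]]=b
cv2.imwrite('pics/c4.png',c)
E
```

```text
time_s: 5.72
eef_pos: [0.4595, -0.2725, 0.1688]
eef_rot: [0.024, -0.036, 0.999, -0.011]
wrist_force: [-0.1, 0.5, 0.0]
opening: -0.0
```

View pics/c4.png

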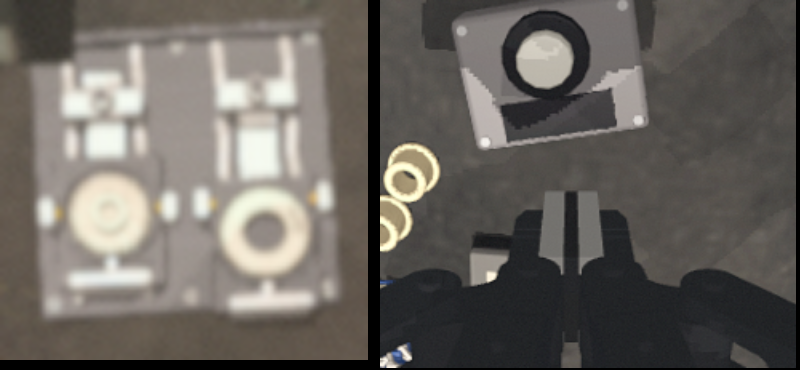

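Left crop: the gear slide is latched at mid position between the jets, and the ring slide is home. Right crop: the key is at wrist pixel (302.5,207.5).

```bash
python3 - <<'E'
from h import *
from scipy.spatial.transform import Rotation as Ro
k=wray(viewer.get_calibration('wrist'),302.5,207.5,.05);k2=ray('top',493.6,272,.05)
o=ctrl.get_obs();q=o['eef_rot'];p=o['eef_pos'];print(k,k2,p)
R=Ro.from_quat([*q[1:],q[0]])
T=Ro.from_matrix(np.array([[-1,0,0],[0,1,0],[0,0,-1.]]))  # tool-down
t=np.array([*((k+k2)/2)[:2],.09])
print('dr',np.degrees((R.inv()*T).as_rotvec())/30,'travel after turn',T.inv().apply(t-p)/.15)
# slide travel by gear shift in top view
print(ray('top',280+109/4,192+212/4,.038),ray('top',307.6,252.2,.038))
E
```

```text
[ 0.4429 -0.2819  0.05  ] [ 0.4441 -0.2854  0.05  ] [ 0.45866843 -0.26696859  0.16774847]
dr [-0.03152718  0.08807174  0.1405913 ] travel after turn [ 0.10112286 -0.11120941  0.51832314]
[0.5148 0.1678 0.038 ] [0.4967 0.1668 0.038 ]
```

```bash
python3 -m handwheel '[{"travel":[0,0,0],"dr":[-0.03,0.09,0.14]},{"travel":[0.1,-0.11,0.12],"dr":[0,0,0]},{"travel":[0,0,0.12],"dr":[0,0,0]},{"travel":[0,0,0.12],"dr":[0,0,0]},{"travel":[0,0,0.1],"dr":[0,0,0]},{"travel":[0,0,0],"dr":[0,0,0]},{"travel":[0,0,0],"dr":[0,0,0]}]'
```

```text
time_s: 6.4
eef_pos: [0.4459, -0.2767, 0.0971]
eef_rot: [0.001, -0.002, 1.0, -0.001]
wrist_force: [-0.5, 0.3, 0.4]
opening: 0.0
```

```bash
python3 -m handwheel '[{"travel":[0.016,-0.05,0.1],"dr":[0,0,0]},{"travel":[0,0,0.1],"dr":[0,0,0]},{"travel":[0,0,0.06],"dr":[0,0,0]},{"travel":[0,0,0],"dr":[0,0,0]},{"travel":[0,0,0],"dr":[0,0,0]}]';python3 -m handwheel '[{"travel":[0,0,0.03],"dr":[0,0,0]},{"travel":[0,0,0.03],"dr":[0,0,0]},{"travel":[0,0,0],"dr":[0,0,0]}]'
```

```text
time_s: 6.82
eef_pos: [0.4473, -0.2825, 0.0618]
eef_rot: [0.004, -0.004, 1.0, -0.004]
wrist_force: [-0.0, -0.6, -0.2]
opening: 0.0
time_s: 7.07
eef_pos: [0.449, -0.2831, 0.0548]
eef_rot: [0.005, -0.005, 1.0, -0.005]
wrist_force: [0.6, -0.2, 0.5]
opening: -0.002
```

```bash
python3 -m handwheel '[{"travel":[0.045,0,0],"dr":[0,0.02,0]},{"travel":[0,0,0.03],"dr":[0,0,0]},{"travel":[0,0,0.03],"dr":[0,0,0]},{"travel":[0,0,0],"dr":[0,0,0]}]';python3 -m handwheel '[{"travel":[0,0,0.03],"dr":[0,0,0]},{"travel":[0,0,0],"dr":[0,0,0]}]'
```

```text
time_s: 7.4
eef_pos: [0.4425, -0.2841, 0.0465]
eef_rot: [0.001, -0.005, 1.0, -0.006]
wrist_force: [-0.6, 1.6, 1.9]
opening: 0.0
time_s: 7.57
eef_pos: [0.443, -0.2846, 0.0441]
eef_rot: [0.001, -0.005, 1.0, -0.006]
wrist_force: [-1.7, 1.5, 4.0]
opening: 0.001
```

```bash
python3 -m handwheel '[{"travel":[0,0,0.03],"dr":[0,0,0]},{"travel":[0,0,0.03],"dr":[0,0,0]}]';python3 -m handwheel '[{"travel":[0,0,0],"dr":[0,0,0]}]'
```

```text
time_s: 7.73
eef_pos: [0.4434, -0.285, 0.0428]
eef_rot: [-0.001, -0.006, 1.0, -0.006]
wrist_force: [-20.0, 18.3, 64.7]
opening: -0.001
time_s: 7.82
eef_pos: [0.4436, -0.2851, 0.0453]
eef_rot: [-0.001, -0.006, 1.0, -0.006]
wrist_force: [-1.3, 1.8, 2.9]
opening: -0.0
```

The key bottomed out (about 65 N for a moment, well past 4 mm of travel). Lift off and move clear.

```bash
python3 -m handwheel '[{"travel":[0,0,-0.06],"dr":[0,0,0]},{"travel":[0,0,-0.15],"dr":[0,0,0]},{"travel":[0,0,-0.2],"dr":[0,0,0]},{"travel":[0,0,-0.2],"dr":[0,0,0]},{"travel":[0,0,-0.2],"dr":[0,0,0]},{"travel":[0.2,0,0],"dr":[0,0,0]},{"travel":[0,0,0],"dr":[0,0,0]},{"travel":[0,0,0],"dr":[0,0,0]},{"travel":[0,0,0],"dr":[0,0,0]}]'
python3 - <<'E'
from h import *
snap('top','top4.png',(140,180,600,340),1.7)
E
```

```text
time_s: 8.57
eef_pos: [0.4122, -0.2841, 0.1727]
eef_rot: [-0.001, -0.006, 1.0, -0.006]
wrist_force: [-0.5, -1.0, 0.6]
opening: 0.001
```

View pics/top4.png

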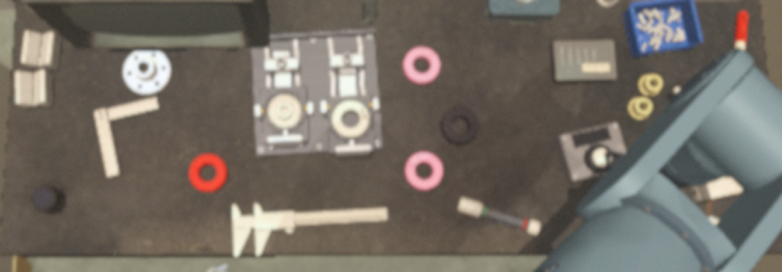

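The picture shows the gear slide latched at mid position (gear at crop pixel (283,112)) and the ring slide home at (350,118). The bystanders have not moved and the hand is clear. Handing in.

```bash
python3 -c "
from bench import ctrl
print(ctrl.hand_in())"
```

```text
the job is handed in; nothing more can be done
None
```

The job is handed in: the gear's slide (left lane) is latched at mid position and the recorder key has been pressed and released. The robot clock stood at about 8.6 s.

**Slide:** I pushed it with shut fingers up to its end stop, with about 55 N at the wrist, and let it spring back. The top view afterwards shows the gear between the jets. It had moved about 18 mm by the picture, which fits the 20 mm latch within measuring error. The ring gauge's slide is home and the gear and ring lie in their nests.

**Key:** I pressed it to the bottom, going down about 7 mm from its stated height, so well past the 4 mm that counts. There was a brief 65 N peak as it bottomed, below the 120 N limit. I then lifted clear, and the last force reading was about zero. I did not measure that the key came fully back up; the arm partly hid it in the last picture.

**Disagreements:** The two cameras differed by about 7 mm on the push plate's sideways position. I aimed between them, and a later wrist picture showed the fingers centred on the plate. The other things on the plate looked unmoved in the last picture.

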